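Send the blister tray into the sealing press

ROBOT

A 6-joint arm with a two-finger parallel gripper is mounted at the origin on the work surface. World frame = base frame: x ahead of the robot, y to its left, z up, the work surface at z = 0. Lengths are in mm, angles in rad, forces in N, time in s.
With the tool pointing down it reaches from about 350 to 775 mm from the base axis. Payload 7.3 kg.
Tool frame: the origin (TCP) lies at the very end of the fingers, on their centre line; the grasp point (between the pads) lies 19 mm behind it; z points along the fingers, y is the line along which they close (so a half turn about z gives the same grasp; the last joint's range is limited). The gripper opens to 92 mm and grips with 3 to 60 N. Pads are 19 mm wide; open, the fingers measure 130 mm over their backs; the gripper's body (75 mm by 190 mm) begins 47 mm behind the grasp point.
Start: joints at [-1.379, 0.342, 1.524, -0, 1.275, -0.146], TCP at [174.014, -495.342, 226.741] pointing down, gripper open.
Joint ranges: [-2.53, 2.53], [-0.77, 2.02], [0.04, 2.7], [-1, 4.14], [0.28, 2.66], [-3.11, 3.11]. Speed limits (rad/s): [2.57, 2.57, 3.14, 3.14, 3.14, 3.14].

INTERFACE

Orientations are given as [roll, pitch, yaw] about the fixed x, y, z axes, in that order (R = Rz(yaw) Ry(pitch) Rx(roll)).
In Python, from plant import get_obs, capture, close_job gives the robot as it stands. The module is installed in compiled form; this text tells all that it offers.
- The arm moves only by the shell command python3 -m handwheel 'ROWS'. ROWS is JSON, a list of rows, each a list of 3 entries, a list of its own where there are three numbers: the turn, a rotation vector about the tool's x, y, z in degrees, then the shift along the tool's x, y, z in m, then the opening, from 0 (shut) to 1 (fully open). A call has 1 to 12 rows; each row is the pose to reach, as a shift and turn from the pose commanded when the call began, along the tool's axes at that moment; what a row does not reach only later rows make up. A row lasts 1/10 s, in which the tool goes at most 50 mm and 8.59 degrees, less where a joint would pass 70% of its speed; a pose out of reach is approached as far as the arm can. A call with a gripper value outside its range is refused whole. The fingers move at their own pace and stop on an object; the grip force is fixed at half the most. Time passes only in rows, so rows that repeat a pose let the fingers close. It gives the time, the measured TCP pose, the force, the opening and the grip force at its end, in the units of the state.
- get_obs(): the state, without advancing time (a new reading comes with each control period).
- capture(name): name is "side" or "top" or "wrist"; returns a dict with "image" (400x640x3 uint8, red, green, blue), "depth" (400x640 float32, mm along the optical axis (not along the pixel's ray), 0 where there is no reading), "fx", "fy", "cx", "cy" (pixels), "camera_from_world" (4x4, takes a point from world to camera coordinates). Camera axes: x right, y down, z forward; pixel columns grow to the right and rows downward; lengths in mm; the calibration is good to about 2 mm. A picture is of the moment at which its call begins.
- close_job(): hands the job in; it is judged then, once.
The state is a dict: "time": time; "joint_positions": joint angles; "dq": joint speeds; "tau": joint torques, N m; "tool_pos": TCP position; "tcp_rot": TCP orientation; "contact_force": force on the tool from outside, world axes, zero at the start; "moment": the same for the moment, N m; "grip_width": finger opening in mm; "finger_force": force on a finger pad.
Only numpy, scipy, OpenCV 4.12 (cv2) and the standard library are available. Lean on these libraries where they do the work, as an engineer would, in place of code of your own. Each camera call takes 0.05 s, during which the arm holds its last target. There are 200 camera calls.

TASK

A filled blister strip lies in the shuttle tray of the unit-dose sealing press, and the tray is locked at its loading position by the spring plunger that stands up in the finger opening of its handle plate. Hold that plunger down with a fingertip and push the tray past it, fully home under the heater head, so that the plunger springs up again behind the handle plate and locks it in. Only press and push: lift nothing, keep the strip lying in the tray, leave everything else on the counter alone, and let go at the end.

Things in the scene. Friction and masses are not known exactly. Their poses are not given: they have to be found in the camera images.
- press: Sealing press, fixed to the counter: grey base 390 x 190 mm, top 22 mm up, white heater head at one end. Origin on the counter straight below the plunger; x is level, the way the tray slides home (from finger opening towards head), z up. Apart from head, lever and side guides (65 mm high, at y = +-62 to 80 mm from x = 105 mm on) nothing on it stands higher than the tray's 64 mm lip.
- head (a point): Middle of the heater head's front face, 85 mm above the counter; axes as the press. From here the head reaches 104 mm in x, +-95 mm in y, and up to 150 mm above the counter; its raised lever bar, 123 mm behind this face, reaches 257 mm above the counter. The tray runs into the gap below it.
- shuttle (a joint): Slide of the tray (about 0.6 kg, 2 N of friction) along the press's x, in m: 0 to 0.002 at the loading position, where the raised plunger lets it move no more than 2.5 mm from 0; 0.083 fully home against its stop. From about 0.080 on the plunger is free to spring up behind the handle plate.
- plunger (a joint): How far the plunger is pressed down, in m: 0 standing up, 0.012 fully down. About 4 N starts it, 9 N holds it fully down. At less than 0.009 (9 mm) it blocks the tray; held lower, the tray can pass over it, and once the plate's rear bar covers it, it rides under that bar at about 0.009 until the bar has passed.
- plunger_top (a point): Centre of the top of the steel plunger's flat oblong head, 36 mm along the press's x, 52 mm across, square-edged, 10 mm thick. Standing up, its top is 53 mm above the counter, 3 mm above the handle plate. It does not move sideways. The guide block below it (48 x 64 mm) has its top 34 mm above the counter.
- opening (a point): Centre of the finger opening in the tray's aluminium handle plate, on its top face, 50 mm above the counter; moves with the tray; axes as the press. Opening 41 mm along x, 60 mm across; plate 6 mm thick, 96 mm wide. A fingertip in it, on the pressed plunger, can push on the opening's front edge (20.5 mm ahead of this point) and so take the tray along.
- lip (a point): Middle of the top of the turned-up lip at the rear end of the handle plate, 59 mm behind the opening's centre: 14 mm high above the plate, 6 mm thick, 80 mm wide, its top 64 mm above the counter; moves with the tray.
- pan (a point): Centre of the inner floor of the aluminium tray pan (inside 59 x 119 mm, walls 8 mm high), 158 mm ahead of the opening; moves with the tray.
- strip: Foil-faced blister strip lying loose in the pan, 54 x 114 x 4 mm, 30 g; origin under its centre.
- carton: White medicine carton standing beside the press, 60 x 36 x 92 mm; origin under its centre.
- small_box: Small flat yellow box, 56 x 36 x 16 mm; origin under its centre.
- glue_stick: Glue stick standing on end, 29 mm across, 92 mm high; origin under its centre.
- pill_bottle: Amber pill bottle standing, 46 mm across, 78 mm high; origin under its centre.
- marker: Black marker pen lying down, 135 mm long along its x, 15 mm thick; origin under its middle.
- stapler: Desk stapler, 135 x 34 mm, 52 mm high, long along its x; origin under its centre.
- strip_stack: Flat stack of spare strips, 57 x 117 mm, 16 mm high; origin under its centre.
Not all that is in view belongs to the job. Leave any red look-alike of the strip alone.

How it is judged (in metres and radians):
On the way, in this order (a step that is already met when the one before it is completed fails the run):
1. the plunger is pressed down by the robot's fingers with the tray still at its loading position (value of joint plunger above 0.009 m and contact force between the fingers and plunger above 1 N and value of joint shuttle below 0.012 m), for 0.05 s.
2. the tray slides over the plunger, which is still down (value of joint plunger above 0.0075 m and value of joint shuttle above 0.02 m), for 0.05 s.
At the end, for the whole second after the job is handed in: The tray is home (slide at least 79.5 of 83 mm), the plunger stands up again behind the handle plate (less than 2 mm down), the strip lies flat in the pan (within 6 mm of its centre) and is at rest, and nothing else on the counter has moved by 20 mm or more (value of joint shuttle above 0.0795 m and value of joint plunger below 0.002 m and x of strip in the frame of pan between -0.006 and 0.006 m and y of strip in the frame of pan between -0.006 and 0.006 m and height (world z) of strip below 0.052 m and linear speed of strip below 0.01 m/s and distance of each of carton, glue_stick, pill_bottle, small_box, marker, stapler, strip_stack from where it was at the start of the episode below 0.02 m); the robot touches nothing.
It fails at once if the strip is lifted out of the tray (height (world z) of strip above 0.06 m).
It fails at once if one of the things standing around is lifted, tipped or pushed away (distance of any of carton, glue_stick, pill_bottle, small_box, marker, stapler, strip_stack from where it was at the start of the episode above 0.02 m or angle between any of carton, glue_stick, pill_bottle's own z axis and vertical above 0.5 rad).
It also fails if it takes over 35 s, if anything falls off the work surface, if the arm or the gripper's body presses on something with over 40 N, if the wrist force passes 120 N, or if a joint passes its speed limit or range.

## Working session

There is one attempt and no reset: what is moved stays moved. The work goes in short steps, Python scripts to look and compute and a shell command to move; the robot and the scene stay as the last step left them, time stands still between calls to the robot, and variables do not carry over. Pictures are saved under pics/ and viewed, at most 10 in all, crops included, and the job is handed in when it is done.

```bash
mkdir -p pics; cat > h.py <<'E'
import numpy as np, cv2
from plant import get_obs, capture
def save(c,n): cv2.imwrite(f'pics/{n}.png',c['image'][:,:,::-1])
def pts(c):
    T=np.linalg.inv(c['camera_from_world']);d=c['depth'].astype(float)
    v,u=np.mgrid[:d.shape[0],:d.shape[1]]
    P=np.stack([(u-c['cx'])/c['fx']*d,(v-c['cy'])/c['fy']*d,d],-1)
    W=P@T[:3,:3].T+T[:3,3]; W[d==0]=np.nan
    return W
def ray(c,u,v,z):
    T=np.linalg.inv(c['camera_from_world'])
    r=T[:3,:3]@np.array([(u-c['cx'])/c['fx'],(v-c['cy'])/c['fy'],1]);o=T[:3,3]
    return o+r*(z-o[2])/r[2]
E
python3 - <<'E'
from h import *
o=get_obs();print(o['time'],o['tool_pos'],o['tcp_rot'],o['grip_width'])
a=capture('top');b=capture('side');save(a,'top');save(b,'side')
np.save('top.npy',a,allow_pickle=True)
E
```

```text
0.0 [ 173.93670939 -494.93442004  226.06057973] [-3.14011914e+00 -1.96975650e-04  3.37850574e-01] 91.62869335339394
```

View pics/top.png

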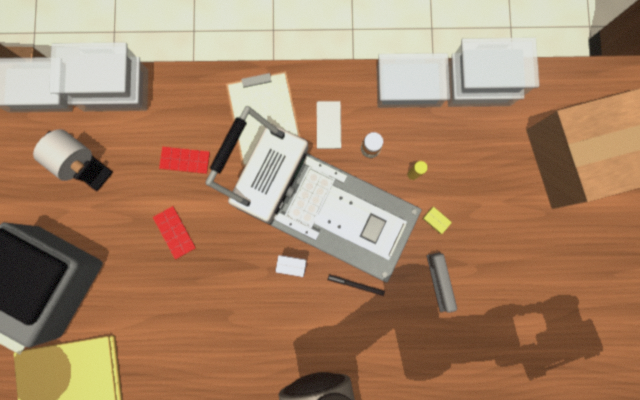

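View pics/side.png

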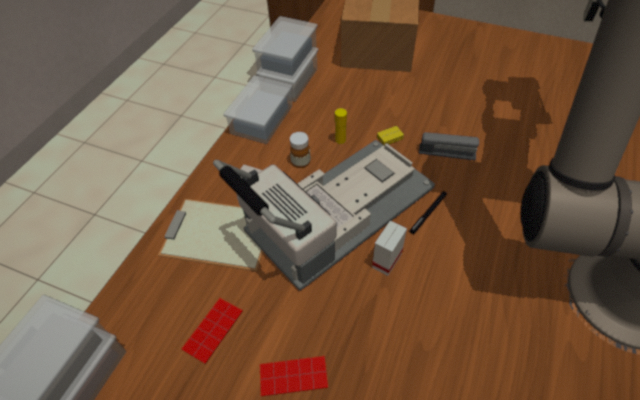

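Top view: the plunger (grey oblong) is at about (374,228), the lip near (398,240), the strip in the pan at (310,195) and the head at (270,175). Possible mix-ups are the red strips at (185,160) and (174,232), the white stack at (329,125), the small yellow box at (437,220) and the stapler at (442,282). I choose the grey oblong in the white handle plate, and the side view agrees, showing it at (379,170).

```bash
python3 - <<'E'
from h import *
c=np.load('top.npy',allow_pickle=True).item()
im=c['image'];x0,y0=260,130
cv2.imwrite('pics/crop.png',cv2.resize(im[y0:y0+160,x0:x0+200][:,:,::-1],None,fx=4,fy=3.75 if 0 else 3.75,interpolation=cv2.INTER_CUBIC)[:600])
W=pts(c)
for p in [(374,228),(355,218),(398,240),(310,195),(385,275),(270,172),(450,250)]: print(p,W[p[1],p[0]].round(1))
# plunger: dark-grey patch in the plate
g=cv2.cvtColor(im,cv2.COLOR_RGB2GRAY);print(g[228,365:385],g[228,350:356])
z=W[...,2]; 
roi=np.zeros_like(g);roi[205:255,345:412]=1
m=((g<np.median(g[222:234,368:380])+18)&(roi>0)).astype(np.uint8)
n,l,s,cen=cv2.connectedComponentsWithStats(m)
k=l[228,374];print(s[k],cen[k]); r=cv2.minAreaRect(np.argwhere(l==k)[:,::-1].astype(np.float32));print(r)
B=np.array([ray(c,u,v,53)[:2] for u,v in cv2.boxPoints(r)]);print(B,B.mean(0),np.linalg.norm(np.diff(B,axis=0),axis=1))
# base corners direction: base top by height mask
mb=(abs(z-22)<5)&(np.hypot(W[...,0]-W[228,374,0],W[...,1]-W[228,374,1])<330)
n,l,s,cen=cv2.connectedComponentsWithStats(mb.astype(np.uint8));print([ (a[4],c_.round()) for a,c_ in zip(s,cen) if a[4]>100])
E
```

```text
(374, 228) [526.7 -91.2  52.3]
(355, 218) [549.9 -49.2  51. ]
(398, 240) [ 498.8 -142.5   62.3]
(310, 195) [603.7  51.4  49.4]
(385, 275) [ 420.7 -117.3   20.6]
(270, 172) [639.9 131.9 146.6]
(450, 250) [ 475.6 -274.9   -1.4]
[161 183 187 190 192 189 188 189 188 189 189 190 189 187 187 181 165 156
 192 221] [228 227 226 226 228 228]
[359 212  28  33 534] [372.6423221  228.11985019]
((372.70001220703125, 228.1000213623047), (19.230182647705078, 27.280029296875), 26.56505012512207)
[[ 509.29021783  -54.87282105]
 [ 563.7076659   -83.6110494 ]
 [ 543.76452456 -121.7340507 ]
 [ 489.56054557  -92.83051628]] [526.58073846 -88.26210936] [61.53977919 43.02432004 61.42870372]
[(np.int32(251385), array([319., 199.])), (np.int32(3952), array([361., 228.])), (np.int32(300), array([294., 188.]))]
```

View pics/crop.png

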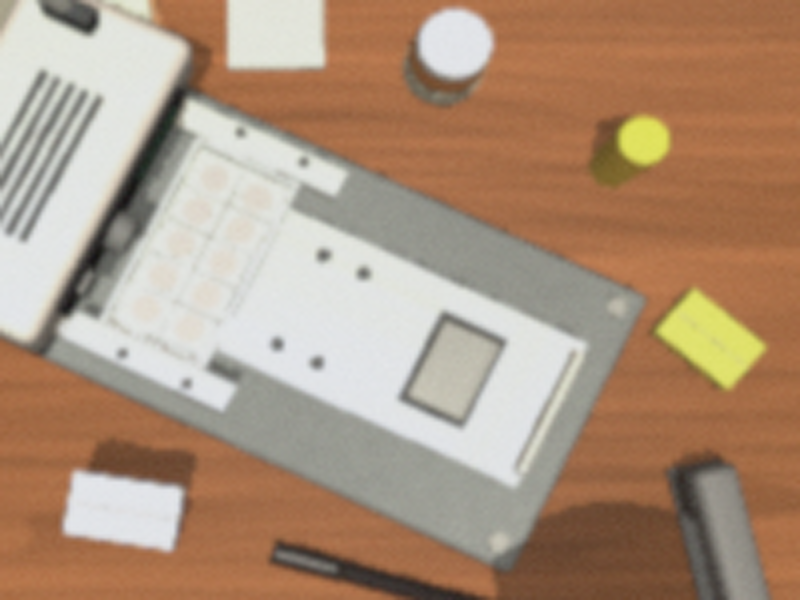

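The crop shows the opening as a dark frame around the grey plunger, centred at crop (453,369), i.e. top (373,228). The strip lies in the pan at crop (205,255), and the base end corners are at (640,298) and (505,568). Next I work out the axis direction and the first move.

```bash
cat >> h.py <<'E'
def go(x,y,z,yaw):
    from scipy.spatial.transform import Rotation as R
    o=get_obs();r=R.from_euler('xyz',o['tcp_rot']);q=R.from_euler('xyz',[np.pi,0,yaw])
    print('at',o['tool_pos'].round(1) if hasattr(o['tool_pos'],'round') else o['tool_pos'],'turn',(r.inv()*q).as_rotvec(degrees=True).round(1),'shift m',(r.inv().apply(np.array([x,y,z])-o['tool_pos'])/1000).round(4))
E
python3 - <<'E'
from h import *
c=np.load('top.npy',allow_pickle=True).item()
P=lambda u,v,z: ray(c,260+u/4,130+v/3.75,z)[:2]
a,b=P(640,298,22),P(505,568,22);e=a-b
print('base end',a,b,np.linalg.norm(e),'yaw',np.degrees(np.arctan2(e[1],e[0]))) 
l1,l2=P(577,352,64),P(520,472,64);e=l1-l2
print('lip',(l1+l2)/2,np.linalg.norm(e),np.degrees(np.arctan2(e[1],e[0])))
pl=P(453,369,52);op=pl; d=pl-(l1+l2)/2
print('plunger',pl,'to lip',np.linalg.norm(d),np.degrees(np.arctan2(d[1],d[0])))
pn=P(205,255,45)-pl;print('pan',np.linalg.norm(pn),np.degrees(np.arctan2(pn[1],pn[0])))
go(pl[0],pl[1],180,np.radians(62.5))
E
```

```text
base end [ 569.96145773 -202.8026425 ] [ 406.15236814 -119.56195872] 183.74555577538575 yaw -26.937704915360808
lip [ 499.16291764 -140.33266851] 77.88646720114932 -25.746557380077167
plunger [525.86172797 -89.57335684] to lip 57.352717405761666 62.25614936678561
pan 155.6722290061429 62.635603317042744
at [ 173.9 -495.   226.1] turn [ -0.1  -0.  -43.1] shift m [ 0.4664 -0.2658  0.0466]
```

```bash
python3 -m handwheel '[[[0,0,-43.4],[0.466,-0.266,0.046],0],[[0,0,-43.4],[0.466,-0.266,0.046],0],[[0,0,-43.4],[0.466,-0.266,0.046],0],[[0,0,-43.4],[0.466,-0.266,0.046],0],[[0,0,-43.4],[0.466,-0.266,0.046],0],[[0,0,-43.4],[0.466,-0.266,0.046],0],[[0,0,-43.4],[0.466,-0.266,0.046],0],[[0,0,-43.4],[0.466,-0.266,0.046],0],[[0,0,-43.4],[0.466,-0.266,0.046],0],[[0,0,-43.4],[0.466,-0.266,0.046],0],[[0,0,-43.4],[0.466,-0.266,0.046],0],[[0,0,-43.4],[0.466,-0.266,0.046],0]]'
python3 - <<'E'
from h import *
o=get_obs();print(o['time'],o['tool_pos'],o['tcp_rot'],o['grip_width'])
w=capture('wrist');save(w,'wrist1');np.save('w1.npy',w,allow_pickle=True)
E
```

```text
time: 1.3
tool_pos: [527.4, -86.2, 179.6]
tcp_rot: [-3.141, -0.001, 1.1]
contact_force: [0.1, -0.4, 0.0]
grip_width: 2.2
finger_force: 0.0
1.3 [527.37819426 -86.16087138 179.63075952] [-3.14057357e+00 -9.45066357e-04  1.10018277e+00] 2.2339960356320496
```

View pics/wrist1.png

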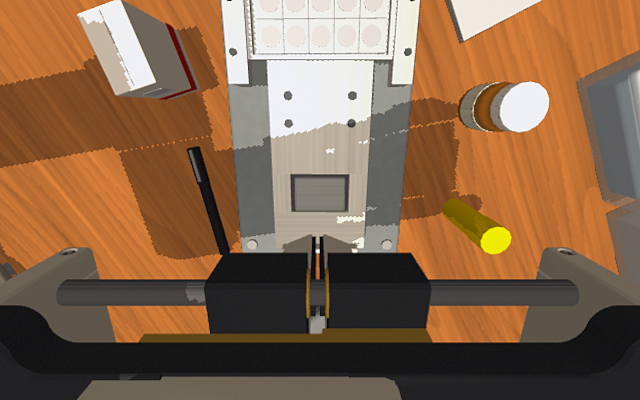

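The wrist view shows the opening (dark frame) and the plunger at about (320,193), tray axis vertical, with the fingers at the bottom (318,240). I refine the plunger position and check the camera clearance to the head.

```bash
python3 - <<'E'
from h import *
c=np.load('w1.npy',allow_pickle=True).item();T=np.linalg.inv(c['camera_from_world'])
o=get_obs();t=np.array(o['tool_pos']);ya=np.radians(62.9);X=np.array([np.cos(ya),np.sin(ya)]);Y=np.array([-X[1],X[0]])
g=cv2.cvtColor(c['image'],cv2.COLOR_RGB2GRAY)
print('col320',g[168:220,320]);print('row193',g[193,282:300],g[193,340:358])
m=(g<105).astype(np.uint8);m[:165]=0;m[222:]=0;m[:,:280]=0;m[:,360:]=0
n,l,s,cen=cv2.connectedComponentsWithStats(m);k=1+s[1:,4].argmax();print(s[k],cen[k])
pl=np.array([525.9,-89.6])
W=pts(c);print('plunger depth pt',W[193,320], 'plate',W[160,320])
f=lambda p:((p[:2]-pl)@X,(p[:2]-pl)@Y)
x,y,w,h,_=s[k]
for u,v in [(x,y),(x+w-1,y),(x+w-1,y+h-1),(x,y+h-1)]: print('opening corner',np.round(f(ray(c,u,v,50)),1))
print('cam',T[:3,3],np.round(f(T[:3,3]),1),'tcp',np.round(f(t),1))
for u in (290,350): # plate edges/dir via base edges
    pass
a,b=ray(c,268,90,50),ray(c,275,240,50);print(np.degrees(np.arctan2(*(a-b)[:2][::-1])))
a,b=ray(c,374,90,50),ray(c,365,240,50);print(np.degrees(np.arctan2(*(a-b)[:2][::-1])))
go(526,-89,60,ya)
t2=np.load('top.npy',allow_pickle=True).item();W=pts(t2);z=W[...,2]
q=(W[...,:2]-pl);xx=q@X;yy=q@Y
mm=(abs(yy)<60)&(z>135)&(z<155)&(xx>100)&(xx<350);print('head front x',np.percentile(xx[mm],[1,99]),np.median(yy[mm]))
E
```

```text
col320 [178 178 179 178 180 191 107  54  67  82 111 123 129 129 128 127 128 128
 125 126 130 128 127 128 129 128 123 124 128 128 127 129 125 126 127 127
 128 124 125 125 124 121 103  91 166 178 173 170 168 167 172 175]
row193 [174 174 172 169 167 168 168 180 163  54  60  59  73 116 123 131 128 128] [126 126 128 124  99  54  60  57 102 173 183 174 173 176 179 179 174 172]
[291 174  58  38 571] [319.24168126 190.16812609]
plunger depth pt [528.42117544 -87.31742728  53.50282915] plate [543.46792828 -57.62940258  50.72295569]
opening corner [22.1 28.1]
opening corner [ 22.2 -29.4]
opening corner [-17.5 -30.7]
opening corner [-17.6  29.1]
cam [563.47794306 -12.30911778 337.79450358] [85.9  1.8] tcp [1.5 0.6]
62.92896934591228
62.70691759847561
at [526.1 -88.  179.8] turn [-0.1  0.   0.1] shift m [-0.0009  0.0006  0.1198]
head front x [203.01351303 300.26973031] 0.8059974205669714
```

```bash
python3 -m handwheel '[[[0,0,0],[0,0,0.04],0],[[0,0,0],[0,0,0.08],0],[[0,0,0],[0,0,0.105],0],[[0,0,0],[0,0,0.12],0],[[0,0,0],[0,0,0.12],0],[[0,0,0],[0,0,0.12],0]]'
python3 -m handwheel '[[[0,0,0],[0,0,0.005],0],[[0,0,0],[0,0,0.009],0],[[0,0,0],[0,0,0.013],0],[[0,0,0],[0,0,0.016],0],[[0,0,0],[0,0,0.017],0],[[0,0,0],[0,0,0.017],0],[[0,0,0],[0,0,0.017],0]]'
```

```text
time: 1.95
tool_pos: [525.3, -90.8, 61.1]
tcp_rot: [-3.142, 0.0, 1.094]
contact_force: [-0.1, 0.1, 0.5]
grip_width: 0.1
finger_force: 0.0
time: 2.65
tool_pos: [526.1, -90.4, 44.5]
tcp_rot: [3.14, 0.0, 1.096]
contact_force: [-0.6, -1.3, 7.6]
grip_width: 0.7
finger_force: 3.4
```

```bash
python3 -m handwheel '[[[0,0,0],[0,0,0.0015],0],[[0,0,0],[0,0,0.0025],0],[[0,0,0],[0,0,0.0025],0],[[0,0,0],[0,0,0.0025],0]]'
```

```text
time: 3.05
tool_pos: [526.2, -90.4, 42.1]
tcp_rot: [3.14, 0.0, 1.096]
contact_force: [-1.8, -1.0, 8.4]
grip_width: 0.4
finger_force: 3.9
```

```bash
python3 -m handwheel '[[[0,0,0],[0.003,0,0],0],[[0,0,0],[0.006,0,0],0],[[0,0,0],[0.009,0,0],0],[[0,0,0],[0.012,0,0],0],[[0,0,0],[0.015,0,0],0],[[0,0,0],[0.018,0,0],0],[[0,0,0],[0.021,0,0],0],[[0,0,0],[0.024,0,0],0]]'
```

```text
time: 3.85
tool_pos: [536.8, -70.0, 42.1]
tcp_rot: [3.14, 0.002, 1.096]
contact_force: [-3.8, -6.3, 9.4]
grip_width: 0.3
finger_force: 4.9
```

```bash
python3 -m handwheel '[[[0,0,0],[0.004,0,0],0],[[0,0,0],[0.008,0,0],0],[[0,0,0],[0.012,0,0],0],[[0,0,0],[0.016,0,0],0],[[0,0,0],[0.020,0,0],0],[[0,0,0],[0.024,0,0],0],[[0,0,0],[0.028,0,0],0],[[0,0,0],[0.032,0,0],0]]'
python3 - <<'E'
from h import *
w=capture('wrist');a=capture('top')
cv2.imwrite('pics/mid.png',np.vstack([w['image'][0:300],cv2.resize(a['image'][130:290,230:443],(640,300)) [:300]])[:,:,::-1])
E
```

```text
time: 4.65
tool_pos: [551.3, -41.2, 41.6]
tcp_rot: [3.14, 0.001, 1.096]
contact_force: [-1.4, -6.1, 4.5]
grip_width: 0.3
finger_force: 2.9
```

View pics/mid.png

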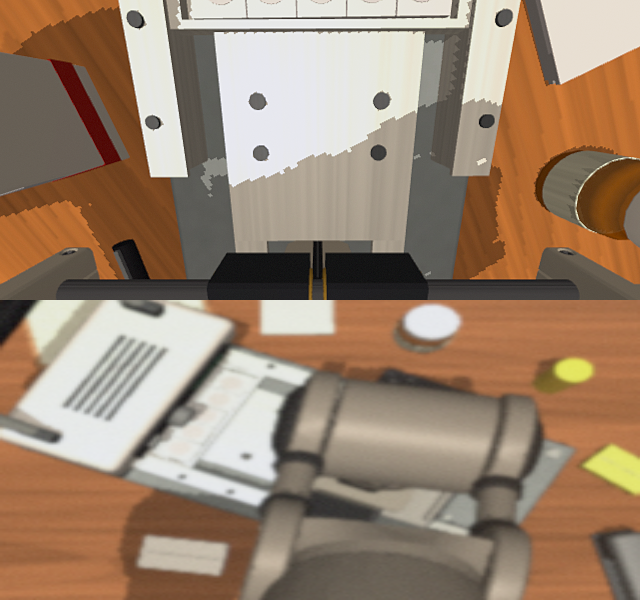

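The tray moves with the finger: the pan edge is at (320,22) in the wrist half, the strip is in the pan and the plate front is running between the guides. Continuing home.

```bash
python3 -m handwheel '[[[0,0,0],[0.004,0,0],0],[[0,0,0],[0.008,0,0],0],[[0,0,0],[0.012,0,0],0],[[0,0,0],[0.016,0,0],0],[[0,0,0],[0.020,0,0],0],[[0,0,0],[0.024,0,0],0],[[0,0,0],[0.028,0,0],0],[[0,0,0],[0.031,0,0],0],[[0,0,0],[0.034,0,0],0],[[0,0,0],[0.036,0,0],0],[[0,0,0],[0.036,0,0],0]]'
```

```text
time: 5.85
tool_pos: [567.6, -8.2, 41.1]
tcp_rot: [3.141, 0.0, 1.095]
contact_force: [0.1, -1.7, 0.7]
grip_width: 0.2
finger_force: 1.0
```

```bash
python3 -m handwheel '[[[0,0,0],[0.002,0,0],0],[[0,0,0],[0.004,0,0],0],[[0,0,0],[0.006,0,0],0],[[0,0,0],[0.007,0,0],0],[[0,0,0],[0.007,0,0],0]]'
```

```text
time: 6.35
tool_pos: [568.8, -5.8, 41.0]
tcp_rot: [-3.14, 0.007, 1.096]
contact_force: [-8.8, -20.4, 5.7]
grip_width: 0.5
finger_force: 11.2
```

The finger has hit a firm stop, 22 N after 94.8 mm of finger travel. Back off a little, lift and look.

```bash
python3 -m handwheel '[[[0,0,0],[-0.003,0,0],0],[[0,0,0],[-0.006,0,0],0],[[0,0,0],[-0.006,0,-0.01],0],[[0,0,0],[-0.006,0,-0.03],0],[[0,0,0],[-0.02,0,-0.06],0],[[0,0,0],[-0.06,0,-0.1],0],[[0,0,0],[-0.1,0,-0.14],0],[[0,0,0],[-0.14,0,-0.16],0],[[0,0,0],[-0.14,0,-0.16],0]]'
python3 - <<'E'
from h import *
w=capture('wrist');save(w,'end')
W=pts(w);np.save('w2.npy',w,allow_pickle=True)
E
```

```text
time: 7.25
tool_pos: [507.0, -129.4, 205.4]
tcp_rot: [3.135, 0.0, 1.093]
contact_force: [0.7, 0.8, 0.1]
grip_width: 0.2
finger_force: 0.0
```

View pics/end.png

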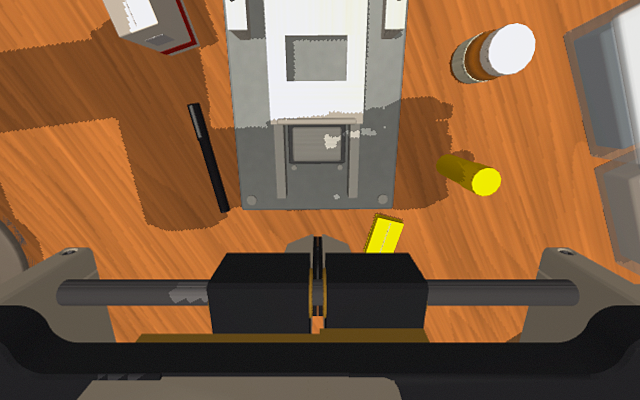

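The plunger is at (317,143), clear behind the lip at (317,120), and the opening is at (317,58). Now checking the heights and the slide.

```bash
python3 - <<'E'
from h import *
c=np.load('w2.npy',allow_pickle=True).item();W=pts(c)
print('plunger z',np.nanmedian(W[138:158,300:335,2]),W[145,310])
pl=np.array([526.7,-88.8]);ya=np.radians(62.9);X=np.array([np.cos(ya),np.sin(ya)])
g=cv2.cvtColor(c['image'],cv2.COLOR_RGB2GRAY);print(g[30:90,317])
fr=np.array([(ray(c,317,v,50)[:2]-pl)@X for v in (35,81)]);print('opening front/rear x',fr,fr.mean())
a=capture('top');V=pts(a);t=np.load('top.npy',allow_pickle=True).item()
q=V[...,:2]-pl;xx=q@X;yy=q@np.array([-X[1],X[0]]);s=abs(yy)<30
lip=s&(V[...,2]>58)&(V[...,2]<70)&(abs(xx)<60);print('lip x top',np.nanmedian(xx[lip]),lip.sum())
save(a,'top2')
d=cv2.absdiff(a['image'],t['image']).max(2)
for n,(u,v) in dict(carton=(291,266),bottle=(373,143),glue=(420,167),box=(437,220),marker=(355,285),stapler=(442,282),stack=(329,125)).items(): print(n,d[v-12:v+12,u-12:u+12].mean().round(1))
E
```

```text
plunger z 53.02149933222182 [520.52520152 -86.4025894   52.33758879]
[240 241 240 244 253 153  83  97 100  94 136 157 156 155 157 155 155 156
 155 155 153 152 152 152 152 153 151 153 155 155 155 154 152 153 154 152
 151 152 152 152 151 152 154 154 155 157 156 156 155 152 140 239 245 240
 240 240 239 239 240 241]
opening front/rear x [103.3430416   62.40318841] 82.87311500667553
lip x top 23.584661450142853 72
carton 18.0
bottle 5.8
glue 14.4
box 59.4
marker 40.3
stapler 12.3
stack 6.0
```

View pics/top2.png

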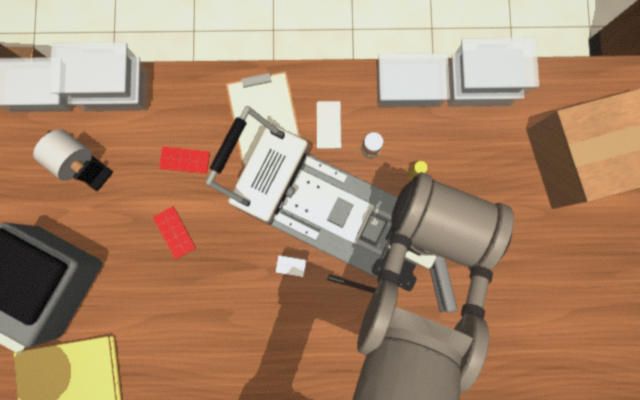

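The slide is at 83 mm, the plunger is up at 53 mm, the tray is under the head, and everything else is where it was (the image differences come from the arm covering things and its shadow). Handing in.

```bash
python3 -c "
from plant import close_job
print(close_job())"
```

```text
the job is handed in; nothing more can be done
None
```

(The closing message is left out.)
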